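# Set the test pressure with the centre knob, then lock the ring around it

## Robot

A 7-joint arm with a two-finger parallel gripper is mounted at the origin on the work surface. World frame = base frame: x ahead of the robot, y to its left, z up, the work surface at z = 0. Lengths are in mm, angles in rad, forces in N, time in s.
With the tool pointing down it reaches from about 425 to 950 mm from the base axis. Payload 4.7 kg.
Tool frame: the origin (TCP) lies at the very end of the fingers, on their centre line; the grasp point (between the pads) lies 19 mm behind it; z points along the fingers, y is the direction in which the jaws open and shut (so a half turn about z gives the same grasp; the last joint's range is limited). The gripper opens to 85 mm and grips with 20 to 120 N. Pads are 22 mm wide; open, the fingers measure 114 mm over their backs; the gripper's body (76 mm by 85 mm) begins 54 mm behind the grasp point. The pads swing forward as they close: fully open they stand 13 mm farther back than shut.
Start: joints at [1.179, 0.469, -0.049, 1.532, 0.024, 1.141, -0.082], TCP at [239.6, -631.063, 231.335] pointing down, gripper open.
Joint ranges: [-2.59, 2.59], [-0.33, 1.99], [-1.39, 1.29], [0.1, 2.45], [-1.04, 4.18], [0.21, 1.99], [-2.66, 2.66]. Speed limits (rad/s): [2.57, 2.57, 3.14, 3.14, 3.14, 3.14, 3.14].

## Interface

Orientations are given as a rotation vector (axis times angle).
In Python, from bench import robot gives the robot as it stands.
- The arm moves only by the shell command python3 -m crank 'ROWS'. ROWS is a JSON object of lists of equal length, an entry for each row: "twist": the turn, a rotation vector about the tool's x, y, z in rad, a list of three; "slide": the shift along the tool's x, y, z in mm, a list of three; "fingers": the finger opening in mm, from 0 to 85.4. In form: {"twist": [[wx, wy, wz], ...], "slide": [[tx, ty, tz], ...], "fingers": [fingers, ...]}. A call has 1 to 12 rows; each row shifts and turns the commanded pose from where the row before left it, along the tool's axes as they then stand; what a row does not reach is not made up. A row lasts 1/8 s, in which the tool goes at most 62.5 mm and 10.7 degrees, less where a joint would pass 70% of its speed; a pose out of reach is approached as far as the arm can. A call is refused whole if a number of a shift passes 62.5 or a number of a turn 0.188, either way. A call with a gripper value outside its range is refused whole. The fingers move at their own pace and stop on an object; the grip force is fixed at half the most. Time passes only in rows, so rows that do not move let the fingers close. It gives the time, the measured TCP pose, the force and the opening at its end, in the units of the state.
- robot.state(): the state, without advancing time (a new reading comes with each control period).
- robot.capture(name): name is "side" or "top"; returns (picture, depth): 400x640x3 uint8, red, green, blue; 400x640 float32, mm along the optical axis (not along the pixel's ray), 0 where there is no reading.
- robot.camera_params(name): a dict with "fx", "fy", "cx", "cy" (pixels), "dist" ([k1, k2, p1, p2, k3] as OpenCV has them; the pictures are not rectified), "R" (3x3) and "t" (3): a world point X has camera coordinates R X + t. Camera axes: x right, y down, z forward; pixel columns grow to the right and rows downward; lengths in mm; the calibration is good to about 2 mm. A picture is of the moment at which its call begins. camera_params takes no time and is no camera call.
- robot.job_done(): hands the job in, once; it reports no verdict.
The state is a dict: "t": time; "joints": joint angles; "joint_velocities": joint speeds; "joint_efforts": joint torques, N m; "tcp_pos": TCP position; "orientation": TCP orientation; "ft_force": force on the tool from outside, world axes, zero at the start; "moment": the same for the moment, N m; "gripper_width": finger opening in mm.
Only numpy, scipy, OpenCV 4.12 (cv2) and the standard library are available. Lean on these libraries where they do the work, as an engineer would, in place of code of your own. Each camera call takes 0.05 s, during which the arm holds its last target. There are 200 camera calls.

## Task

The test pressure on the bench unit is too low. Turn the blue centre knob of the regulator clockwise until the gauge's black needle points exactly at the red set hand, without turning the black lock ring around its foot. Then tighten that lock ring clockwise by feel: it runs with a light drag until it comes up on its spring washer, so stop at about 0.8 N m and never exceed 1.2 N m, leave it tight, and do not disturb the knob's setting or anything else on the bench.

Things in the scene. Friction and masses are not known exactly. Their poses are not given: they have to be found in the camera images.
- knob_centre (a point): Centre (half-way up, on the axis) of the blue round setting knob, 34 mm diameter, 22 mm high, axis vertical, white line on its top. It stands over the lock ring on the same axis, with 4 mm of free neck (thin brass and steel stem) between ring top and knob bottom; so the knob bottom is 11 mm below this point and the ring top 15 mm below it. Clockwise from above raises the pressure.
- set_knob (a joint): Angle of the setting knob, rad, growing clockwise as seen from above. Turns freely with about 0.06 N m drag and stays where it is left. It does not turn with the lock ring. One radian of knob gives one radian of gauge needle, the same way round.
- ring_centre (a point): Centre (half-way up, on the axis) of the black knurled lock ring, 56 mm diameter, 18 mm high. Under it lies a 4 mm high escutcheon (68 mm diameter) on the unit's level panel: the panel is 13 mm below this point. The knob's top is 39 mm above this point. Around the axis 54 mm of panel are free.
- ring_mark (a point): The yellow mark on the top of the lock ring, 22 mm from the axis: shows how far the ring has turned.
- lock_ring (a joint): Angle of the lock ring, rad, clockwise from above (tightening) positive. Starts backed off. Drag 0.1 N m (reverses when the fingers stop and ease back). After 0.3 to 1.25 rad, unseen and different each time, it meets a spring washer: torque then grows 4 N m per rad. Wanted: about 0.8 N m; under 0.4 is too little, over 1.3 too much. Let go, it creeps back a little and stays loaded by friction.
- needle (a joint): Angle of the gauge's black needle, rad, growing clockwise as seen from above.
- needle_tip (a point): Tip of the black needle, 40 mm from the needle's pivot, under the glass of the gauge (the needle is not touched, it follows the knob).
- set_tip (a point): Tip of the red set hand on the gauge, 40 mm from the same pivot: where the needle's tip has to come. It is fixed for the run and lies 0.5 to 1.5 rad clockwise of the needle at the start.
- gauge_centre (a point): Centre of the round gauge, 104 mm diameter, 14 mm high, lying face up in the same panel about 180 mm from the knob: the pivot of needle and set hand; 10 mm above the panel.
- console: Grey bench pressure unit, 240 x 360 mm, panel 85 mm above the table, fixed to the table; origin under its centre, x away from the robot at yaw 0. Carries regulator, gauge, a switch, a lamp and a push-button (all lower than 10 mm, not used).
- fitting: Brass hose fitting standing loose on the unit's panel, 24 mm diameter, 34 mm high; leave alone. Origin under it.
- plug: Orange sealing plug standing loose on the panel, 26 mm diameter, 22 mm high; leave alone. Origin under it.
- spray_can: White spray can with red cap on the table, 60 mm diameter, 170 mm high; leave alone. Origin under it.
- drink_bottle: Blue bottle on the table, 68 mm diameter, 190 mm high; leave alone. Origin under it.
- wrench: Steel wrench, 170 mm, lying on the table to the left of the unit; leave alone.
- screwdriver: Screwdriver with red handle, 190 mm, lying on the table; leave alone.
- parts_tray: Small grey divided tray, 160 x 110 x 35 mm, on the table; leave alone.

How it is judged (in metres and radians):
On the way, in this order (a step that is already met when the one before it is completed fails the run):
1. the needle stands at the red set hand (tips within 5 mm, about one scale division) for 0.3 s, the lock ring still where it was (turned less than about 10 degrees) (horizontal distance between needle_tip and set_tip below 0.005 m and distance of ring_mark from where it was at the start of the episode below 0.004 m), for 0.3 s.
2. the lock ring is tightened on its spring washer: 0.3 N m or more on the washer for 0.2 s, with the needle still at the set hand (horizontal distance between needle_tip and set_tip below 0.005 m and contact force between lock_ring and wave_washer_c0 above 15 N), for 0.2 s.
At the end, for the whole second after the job is handed in: The black needle's tip is within 5 mm (seen from above) of the red set hand's tip, the lock ring is still bearing on its spring washer (at least 0.04 N m left on it after letting go), knob and ring are at rest and released, and no bystander has moved more than 20 mm (horizontal distance between needle_tip and set_tip below 0.005 m and contact force between lock_ring and wave_washer_c0 above 2 N and velocity of joint set_knob between -0.05 and 0.05 rad/s and velocity of joint lock_ring between -0.05 and 0.05 rad/s); the robot touches nothing.
It fails at once if the lock ring is over-tightened: more than 1.3 N m on its spring washer (contact force between lock_ring and wave_washer_c0 above 65 N).
It fails at once if a bystander (fitting, plug, can, bottle, wrench, screwdriver or tray) is shoved more than 20 mm or knocked over (distance of any of fitting, plug, spray_can, drink_bottle, wrench, screwdriver, parts_tray from where it was at the start of the episode above 0.02 m or angle between any of fitting, plug, spray_can, drink_bottle's own z axis and vertical above 0.5 rad).
It also fails if it takes over 59 s, if anything falls off the work surface, if the arm or the gripper's body presses on something with over 40 N, if the wrist force passes 120 N, or if a joint passes its speed limit or range.

## Working session

There is one attempt and no reset: what is moved stays moved. The work goes in short steps, Python scripts to look and compute and a shell command to move; the robot and the scene stay as the last step left them, time stands still between calls to the robot, and variables do not carry over. Pictures are saved under pics/ and viewed, about 8 in all and at most 12, crops included, and the job is handed in when it is done.

```bash
ls; mkdir -p pics
python3 - <<'E'
from bench import robot
import cv2,numpy as np
print(robot.state())
for n in("top","side"):
    p,d=robot.capture(n); c=robot.camera_params(n); print(n,c)
    cv2.imwrite(f"pics/{n}0.png",p[:,:,::-1]); np.save(f"pics/{n}0.npy",d)
E
```

```text
pics
{'t': 0.0, 'joints': array([ 1.17907361,  0.46944105, -0.04864113,  1.53368188,  0.02407203,
        1.14101296, -0.0822778 ]), 'joint_velocities': array([-0.00120467, -0.00108531,  0.00039857,  0.00021402,  0.00036391,
       -0.0013548 ,  0.00081703]), 'joint_efforts': array([ 4.82171470e-05, -5.10309076e+01, -4.66092944e-02, -2.37710810e+01,
        1.05889011e-02,  7.35832698e-03, -1.18069659e-05]), 'tcp_pos': array([ 239.40284551, -630.4930882 ,  230.26692981]), 'orientation': array([-3.08812513e+00, -5.66581234e-01,  5.95290759e-04]), 'ft_force': array([-0.02649992, -0.26999562, -0.12890389]), 'moment': array([-0.04713235, -0.01126557, -0.02748569]), 'gripper_width': 85.48415834324496}
top {'fx': 405.2567712706593, 'fy': 405.2567712706593, 'cx': 313.0902138564253, 'cy': 203.79032149180367, 'dist': array([-0.0741945,  0.       ,  0.       ,  0.       ,  0.       ]), 'R': array([[-0.02566665, -0.99966144, -0.00426915],
       [-0.99500513,  0.02595874, -0.09638945],
       [ 0.09646764,  0.00177383, -0.99533454]]), 't': array([  24.03153244,  548.12480436, 1114.72895684])}
side {'fx': 457.84896746806334, 'fy': 457.84896746806334, 'cx': 323.17073307355884, 'cy': 188.95550306195844, 'dist': array([-0.0507546,  0.       ,  0.       ,  0.       ,  0.       ]), 'R': array([[-0.95218788, -0.30532297, -0.01077592],
       [-0.15734079,  0.52031082, -0.83935721],
       [ 0.26188186, -0.79753027, -0.54347342]]), 't': array([ 521.67566933,  195.089731  , 1174.05860361])}
```

View pics/top0.png

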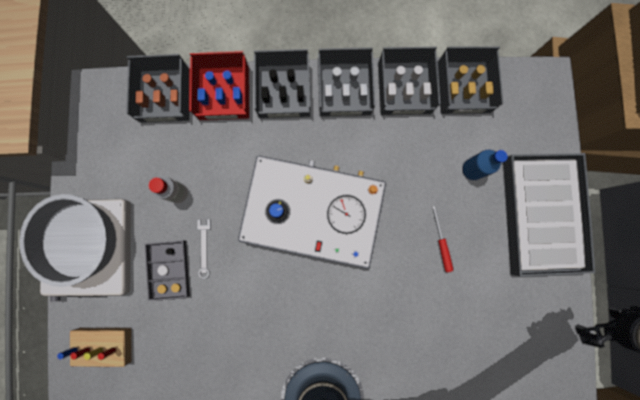

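View pics/side0.png

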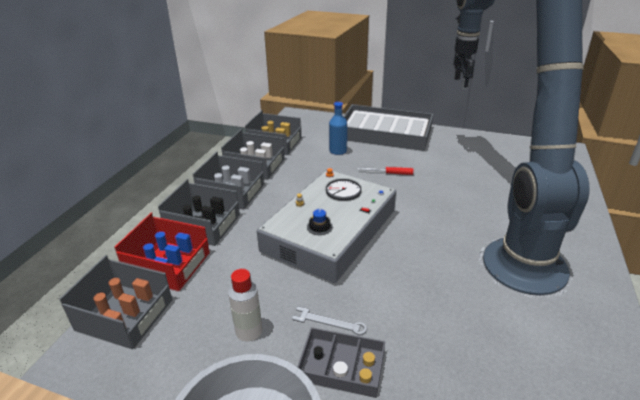

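Top view: knob at (277,211), gauge at (346,214), fitting (308,180), plug (373,189). Side view: knob (320,216). I'll localise these and look at the gauge enlarged.

```bash
cat > h.py <<'E'
import cv2,numpy as np
from bench import robot
def K(c): return np.array([[c["fx"],0,c["cx"]],[0,c["fy"],c["cy"]],[0,0,1]])
def ray(n,px):
    c=robot.camera_params(n); q=cv2.undistortPoints(np.array([[px]],float),K(c),c["dist"])[0,0]
    return -c["R"].T@c["t"], c["R"].T@np.array([q[0],q[1],1.])
def atz(n,px,z):
    o,d=ray(n,px); return o+d*(z-o[2])/d[2]
def proj(n,X):
    c=robot.camera_params(n); return cv2.projectPoints(np.array([X],float),cv2.Rodrigues(c["R"])[0],c["t"],K(c),c["dist"])[0][0,0]
def bydepth(n,px,dep):
    o,d=ray(n,px); return o+d*dep
def tri(px1,px2):
    o1,d1=ray("top",px1);o2,d2=ray("side",px2);A=np.c_[d1,-d2]
    s=np.linalg.lstsq(A,o2-o1,rcond=None)[0];a=o1+d1*s[0];b=o2+d2*s[1];return (a+b)/2,np.linalg.norm(a-b)
def blue(p,box):
    x0,y0,x1,y1=box;q=p[y0:y1,x0:x1].astype(int);m=(q[...,2]>q[...,0]+50)&(q[...,2]>q[...,1]+25)
    y,x=np.nonzero(m);return np.array([x.mean()+x0,y.mean()+y0]),len(x)
E
python3 - <<'E'
from h import *
np.set_printoptions(precision=1,suppress=True)
T=cv2.imread("pics/top0.png")[:,:,::-1];S=cv2.imread("pics/side0.png")[:,:,::-1]
dT=np.load("pics/top0.npy");dS=np.load("pics/side0.npy")
a,n=blue(T,(262,195,293,228));b,m=blue(S,(305,200,338,238));print(a,n,b,m,tri(a,b))
for q in[(277,211),(277,209),(300,230),(346,214),(330,190),(308,179),(373,189)]: print(q,bydepth("top",q,dT[q[1],q[0]]))
print(bydepth("side",(320,212),dS[212,320]))
g=atz("top",(346,214),95);print("gauge",g)
A=cv2.resize(T[170:250,255:395],None,fx=5,fy=5,interpolation=cv2.INTER_CUBIC)
B=cv2.resize(S[170:240,290:380],None,fx=5,fy=5,interpolation=cv2.INTER_CUBIC)
cv2.imwrite("pics/A.png",A[:,:,::-1]);
E
```

```text
[275.6 209.9] 157 [318.9 214.6] 140 (array([524.9, 106.4, 122.7]), np.float64(2.428416739035179))
(277, 211) [522. 102. 135.]
(277, 209) [527.2 101.9 134.5]
(300, 230) [473.9  46.3  83.8]
(346, 214) [512.1 -75.9 101.5]
(330, 190) [579.2 -36.6  82. ]
(308, 179) [605.   21.3 117.6]
(373, 189) [ 576.  -149.1  104.8]
[520.5 106.7 131.8]
gauge [512.6 -76.5  95. ]
```

View pics/A.png

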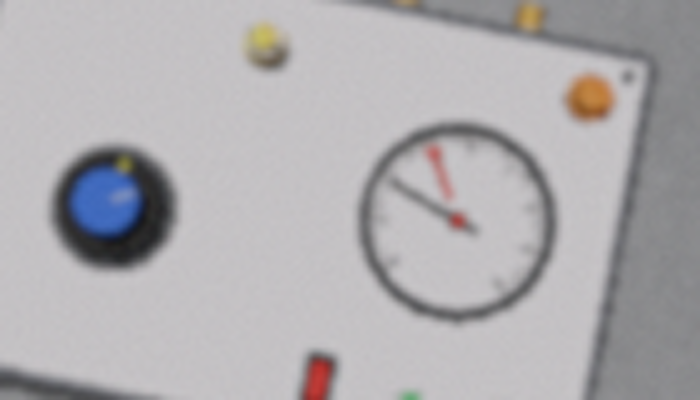

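Crop (5× from offset 255,170): knob top centre (105,201), ring outline centre (114,207), yellow mark (123,165). On the gauge, the pivot is at (457,221), the black needle tip near (390,179) and the red hand tip near (433,150), so the needle has about 40° clockwise to go. Next I'll refine these numbers and set out.

```bash
python3 - <<'E'
from h import *
np.set_printoptions(precision=1,suppress=True)
c=lambda x,y:(255+(x+.5)/5-.5,170+(y+.5)/5-.5)
print("knobtop",atz("top",c(105,201),133),"ring",atz("top",c(114,207),103), "side knob",atz("side",(318.9,214.6),125))
P=atz("top",c(457,221),95);n=atz("top",c(390,179),95)-P;s=atz("top",c(433,150),95)-P
an=lambda v:np.arctan2(v[1],v[0])
print(P,n,s,"cw needed",an(n)-an(s), an(n),an(s))
E
python3 -m crank '{"twist":[[0,0,-0.18],[0,0,-0.18],[0,0,-0.18],[0,0,-0.18],[0,0,-0.18],[0,0,-0.18],[0,0,-0.16],[0,0,-0.16],[0,0,0],[0,0,0]],"slide":[[10,0,0],[0,0,0],[0,0,0],[0,0,0],[0,0,0],[0,0,0],[0,0,0],[0,0,0],[0,0,0],[0,0,0]],"fingers":[60,60,60,60,60,60,60,60,60,60]}'
python3 -c "
from bench import robot
print(robot.state())"
```

```text
knobtop [525.3 105.7 133. ] ring [524.6 103.8 103. ] side knob [522.8 109.2 125. ]
[513.1 -76.5  95. ] [23.2 34.7  0. ] [38.  11.5  0. ] cw needed 0.6890233705356241 0.9817723508841116 0.29274898034848756
t: 1.35
tcp_pos: [248.7, -627.4, 231.0]
orientation: [-2.001, -2.421, -0.0]
ft_force: [-0.3, 0.5, -0.3]
gripper_width: 60.4
{'t': 1.35, 'joints': array([ 1.37046186,  0.4939582 , -0.35068833,  1.51858045,  0.17848331,
        1.16120004,  1.17668838]), 'joint_velocities': array([-0.00405665, -0.00239807,  0.00320157, -0.00252512,  0.00109026,
        0.00081295,  0.00838049]), 'joint_efforts': array([ 1.08680085e-01, -5.11059344e+01, -3.78394380e+00, -2.36144829e+01,
        1.05166325e-02,  3.30535266e-03, -4.77216934e-03]), 'tcp_pos': array([ 248.74794832, -627.42750082,  231.02218274]), 'orientation': array([-2.00087271e+00, -2.42140919e+00, -3.26195823e-04]), 'ft_force': array([-0.31202245,  0.45155175, -0.25825719]), 'moment': array([-0.00278919,  0.01535935,  0.02850425]), 'gripper_width': 60.409171601165276}
```

```bash
python3 -m crank '{"twist":[[0,0,0],[0,0,0],[0,0,0],[0,0,0],[0,0,0],[0,0,0],[0,0,0],[0,0,0],[0,0,0],[0,0,0],[0,0,0],[0,0,0]],"slide":[[45,27.5,0],[45,27.5,0],[45,27.5,0],[45,27.5,0],[45,27.5,0],[45,27.5,0],[45,27.5,0],[45,27.5,0],[45,27.5,0],[45,27.5,0],[45,27.5,0],[45,27.5,0]],"fingers":[60,60,60,60,60,60,60,60,60,60,60,60]}'
python3 -m crank '{"twist":[[0,0,0],[0,0,0],[0,0,0],[0,0,0],[0,0,0]],"slide":[[43,26.5,0],[43,26.5,0],[42,26,0],[0,0,0],[0,0,0]],"fingers":[60,60,60,60,60]}'
python3 -c "
from bench import robot
print(robot.state())"
```

```text
t: 2.85
tcp_pos: [470.3, -32.9, 231.6]
orientation: [2.0, 2.421, 0.0]
ft_force: [-0.1, -0.0, -0.1]
gripper_width: 60.3
t: 3.48
tcp_pos: [522.7, 105.8, 231.0]
orientation: [1.999, 2.423, -0.002]
ft_force: [-0.1, -0.7, -0.1]
gripper_width: 60.0
{'t': 3.475, 'joints': array([ 0.34337847,  0.3317634 , -0.77011062,  1.83642217,  0.26089045,
        1.0782064 , -0.33347348]), 'joint_velocities': array([ 0.02584086, -0.00852766,  0.01291208,  0.00893555, -0.00061967,
       -0.00108633,  0.00303536]), 'joint_efforts': array([-1.16888221e+00, -3.52156806e+01, -6.15633488e+00, -2.25546455e+01,
       -5.36346808e-02, -4.43022943e-02, -8.47712683e-03]), 'tcp_pos': array([522.70537116, 105.78466513, 231.00478042]), 'orientation': array([ 1.99937486e+00,  2.42321619e+00, -1.71458722e-03]), 'ft_force': array([-0.05441633, -0.67507401, -0.13373094]), 'moment': array([-0.04964101,  0.00834325, -0.03458314]), 'gripper_width': 59.960263356237895}
```

```bash
python3 -m crank '{"twist":[[0,0,0],[0,0,0],[0,0,0],[0,0,0]],"slide":[[0,2,30],[0,0,40],[0,0,11],[0,0,0]],"fingers":[60,60,60,60]}'
python3 - <<'E'
from h import *
np.set_printoptions(precision=1,suppress=True)
for n in("top","side"):
    p,d=robot.capture(n);s=robot.state();print(n,s["tcp_pos"],proj(n,s["tcp_pos"]),proj(n,(524.5,105,133)))
    u,v=proj(n,(524.5,105,133)).astype(int)
    A=cv2.resize(p[v-45:v+45,u-60:u+60],None,fx=3.3,fy=3.3,interpolation=cv2.INTER_CUBIC); 
    if n=="top":B=A
    print(u-60,v-45)
cv2.imwrite("pics/C.png",np.hstack([B,A])[:,:,::-1])
E
```

```text
t: 3.98
tcp_pos: [524.9, 105.7, 150.3]
orientation: [-2.0, -2.422, 0.001]
ft_force: [-0.5, -1.0, 0.9]
gripper_width: 59.8
top [525.5 106.2 151.2] [274.7 209.1] [275.9 210.1]
215 165
side [525.9 106.5 151.7] [317.9 205.1] [318.7 211. ]
258 165
```

View pics/C.png

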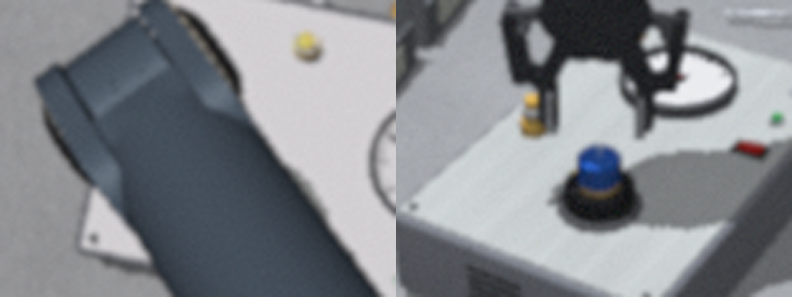

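Side half: the fingers straddle the knob, midpoint (598) against knob (600). The tips sit at the projected TCP. Descending and gripping the knob.

```bash
python3 -m crank '{"twist":[[0,0,0],[0,0,0],[0,0,0],[0,0,0]],"slide":[[-0.5,-0.5,20],[0,0,13],[0,0,5],[0,0,0]],"fingers":[60,60,60,60]}'
python3 -m crank '{"twist":[[0,0,0],[0,0,0],[0,0,0],[0,0,0]],"slide":[[0,0,0],[0,0,0],[0,0,0],[0,0,0]],"fingers":[45,38,36,36]}'
python3 -m crank '{"twist":[[0,0,0],[0,0,0],[0,0,0],[0,0,0]],"slide":[[0,0,0],[0,0,0],[0,0,0],[0,0,0]],"fingers":[33,32,30,30]}'
python3 -c "
from bench import robot
s=robot.state();print(s['moment'],s['joints'])"
```

```text
t: 4.58
tcp_pos: [524.7, 106.2, 112.5]
orientation: [1.998, 2.424, 0.0]
ft_force: [0.6, -0.1, -0.1]
gripper_width: 60.4
t: 5.08
tcp_pos: [524.6, 106.0, 112.4]
orientation: [1.998, 2.424, 0.0]
ft_force: [-0.6, 0.2, 0.2]
gripper_width: 36.0
t: 5.58
tcp_pos: [524.6, 106.0, 112.7]
orientation: [1.998, 2.424, -0.0]
ft_force: [-1.4, -1.0, 5.3]
gripper_width: 31.7
[-0.18730911  0.40931862 -0.03769961] [ 0.26484474  0.47647162 -0.6974083   1.95285136  0.40227599  0.85331107
 -0.45589676]
```

```bash
python3 -m crank '{"twist":[[0,0,0],[0,0,0],[0,0,0]],"slide":[[0,0,0],[0,0,0],[0,0,0]],"fingers":[25,25,25]}'
python3 - <<'E'
from h import *
p,d=robot.capture("side");s=robot.state();print(s["gripper_width"],s["moment"],s["ft_force"])
q,d=robot.capture("top")
A=cv2.resize(p[165:245,260:380],None,fx=3.3,fy=3.3,interpolation=cv2.INTER_CUBIC)
B=cv2.resize(q[165:245,300:420],None,fx=3.3,fy=3.3,interpolation=cv2.INTER_CUBIC)
cv2.imwrite("pics/D.png",np.hstack([B,A])[:,:,::-1])
E
```

```text
t: 5.95
tcp_pos: [524.6, 106.1, 112.7]
orientation: [1.998, 2.424, -0.0]
ft_force: [-2.1, -0.5, 5.0]
gripper_width: 32.0
32.28119480641634 [-0.21261924  0.33909717 -0.01014565] [-1.55308783 -1.39030735  5.3098247 ]
```

View pics/D.png

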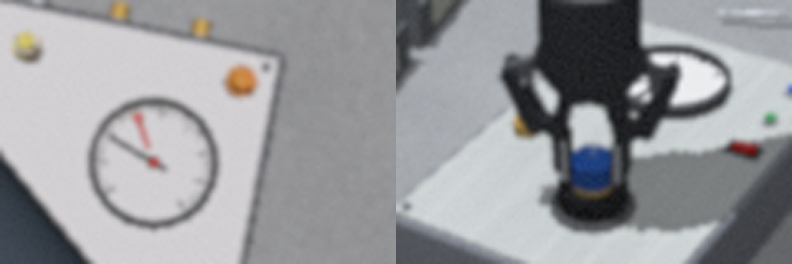

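The fingers stop on the knob at 32 mm. The gauge stays visible in the top view, with the needle unmoved. Turning 0.5 rad first, then measuring.

```bash
python3 -m crank '{"twist":[[0,0,0.1],[0,0,0.1],[0,0,0.1],[0,0,0.1],[0,0,0.1],[0,0,0]],"slide":[[0,0,0],[0,0,0],[0,0,0],[0,0,0],[0,0,0],[0,0,0]],"fingers":[25,25,25,25,25,25]}'
cat >> h.py <<'E'
def gauge(name):
    q,_=robot.capture("top");cv2.imwrite(f"pics/{name}.png",q[:,:,::-1])
    P=np.array([513.1,-76.5,95.]);g=q.astype(float);best=[]
    # darkness/redness profile over angle at radii 15..38 mm
    an=np.arange(-0.6,1.8,.01);D=[];Rr=[]
    for a in an:
        pts=np.array([proj("top",P+r*np.array([np.cos(a),np.sin(a),0])) for r in range(18,35,2)],np.float32)
        v=cv2.remap(g.astype(np.float32),pts[None,:,0],pts[None,:,1],cv2.INTER_LINEAR)[0]
        Rr.append((v[:,0]-v[:,1]).mean());D.append((255-v[:,0]).mean())
    f=lambda w:(lambda w:(w*an).sum()/w.sum())(np.where(np.abs(an-an[np.argmax(w)])<.15,np.maximum(w-np.median(w),0),0))
    n,s=f(np.array(D)),f(np.array(Rr));return n,s,n-s
E
python3 - <<'E'
from h import *
print(gauge("g1"),robot.state()["moment"],robot.state()["joints"])
E
```

```text
t: 6.8
tcp_pos: [524.4, 106.1, 112.7]
orientation: [2.535, 1.854, -0.001]
ft_force: [-1.5, -1.2, 6.0]
gripper_width: 31.9
(np.float64(0.4970318561648556), np.float64(0.31135060085374144), np.float64(0.18568125531111418)) [-0.13160515  0.49017493 -0.07097809] [ 0.17570968  0.44630337 -0.57709675  1.95776416  0.32569356  0.82959901
 -0.88663884]
```

```bash
python3 -m crank '{"twist":[[0,0,0.1],[0,0,0.085],[0,0,0]],"slide":[[0,0,0],[0,0,0],[0,0,0]],"fingers":[25,25,25]}'
python3 - <<'E'
from h import *
print(gauge("g2"))
q=cv2.imread("pics/g2.png");cv2.imwrite("pics/g2c.png",cv2.resize(q[185:245,315:377],None,fx=8,fy=8,interpolation=cv2.INTER_CUBIC))
E
```

```text
t: 7.22
tcp_pos: [524.3, 106.1, 112.7]
orientation: [2.696, 1.613, -0.001]
ft_force: [-1.6, -0.1, 6.5]
gripper_width: 31.7
(np.float64(0.34233885041654344), np.float64(0.2973234018500456), np.float64(0.04501544856649786))
```

View pics/g2c.png

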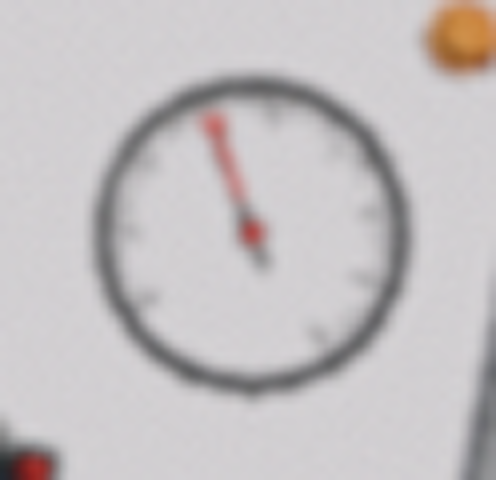

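Only the red hand is visible, because the needle lies beneath it with its tail just opposite. From the clean reading before and the turn since, about 0.02 rad remains. I'll add that, hold, release, and rewind the wrist around the knob with the fingers open.

```bash
python3 -m crank '{"twist":[[0,0,0.02],[0,0,0],[0,0,0],[0,0,0],[0,0,0]],"slide":[[0,0,0],[0,0,0],[0,0,0],[0,0,0],[0,0,0]],"fingers":[25,25,25,25,25]}'
python3 -m crank '{"twist":[[0,0,0],[0,0,0],[0,0,0],[0,0,0],[0,0,0]],"slide":[[0,0,0],[0,0,0],[0,0,0],[0,0,0],[0,0,0]],"fingers":[40,60,82,82,82]}'
python3 -m crank '{"twist":[[0,0,-0.17],[0,0,-0.17],[0,0,-0.17],[0,0,-0.17],[0,0,-0.17],[0,0,-0.17],[0,0,-0.17],[0,0,0],[0,0,0]],"slide":[[0,0,0],[0,0,0],[0,0,0],[0,0,0],[0,0,0],[0,0,0],[0,0,0],[0,0,0],[0,0,0]],"fingers":[82,82,82,82,82,82,82,82,82]}'
python3 - <<'E'
from h import *
print(gauge("g3"));s=robot.state();print(s["joints"],s["moment"])
E
```

```text
t: 7.9
tcp_pos: [524.3, 106.1, 112.7]
orientation: [2.712, 1.586, -0.001]
ft_force: [-2.6, -1.3, 6.7]
gripper_width: 31.9
t: 8.52
tcp_pos: [524.6, 106.1, 112.3]
orientation: [2.712, 1.585, 0.0]
ft_force: [0.3, -0.1, 0.3]
gripper_width: 81.8
t: 9.65
tcp_pos: [524.6, 105.9, 112.3]
orientation: [1.361, 2.831, -0.0]
ft_force: [0.4, -1.3, 0.7]
gripper_width: 81.8
(np.float64(0.31362742950810857), np.float64(0.29732344913786285), np.float64(0.01630398037024572))
[ 0.34566798  0.51296481 -0.81168071  1.94906746  0.47970569  0.88192514
 -0.04145974] [-0.04308155 -0.00059656  0.00445084]
```

```bash
python3 -m crank '{"twist":[[0,0,0],[0,0,0],[0,0,0],[0,0,0]],"slide":[[0,0,8],[0,0,6],[0,0,3],[0,0,0]],"fingers":[82,82,82,82]}'
python3 -m crank '{"twist":[[0,0,0],[0,0,0],[0,0,0]],"slide":[[0,0,0],[0,0,0],[0,0,0]],"fingers":[70,62,60]}'
python3 -m crank '{"twist":[[0,0,0],[0,0,0],[0,0,0],[0,0,0],[0,0,0]],"slide":[[0,0,0],[0,0,0],[0,0,0],[0,0,0],[0,0,0]],"fingers":[57,55,53,50,48]}'
python3 - <<'E'
from h import *
p,d=robot.capture("side");s=robot.state();print(s["gripper_width"],s["moment"],s["ft_force"])
cv2.imwrite("pics/E.png",cv2.resize(p[165:245,260:380],None,fx=4,fy=4,interpolation=cv2.INTER_CUBIC)[:,:,::-1])
E
```

```text
t: 10.2
tcp_pos: [524.3, 106.1, 95.0]
orientation: [-1.357, -2.833, 0.001]
ft_force: [0.2, 0.6, 0.9]
gripper_width: 82.3
t: 10.58
tcp_pos: [524.6, 106.0, 95.4]
orientation: [1.358, 2.833, 0.0]
ft_force: [-0.2, -0.1, -0.7]
gripper_width: 60.0
t: 11.2
tcp_pos: [524.8, 106.1, 96.1]
orientation: [1.357, 2.832, -0.0]
ft_force: [-1.5, -0.8, 6.6]
gripper_width: 52.7
53.091724560289165 [-0.15447029  0.30108814 -0.007128  ] [-1.75666706 -0.45427567  6.18633228]
```

View pics/E.png

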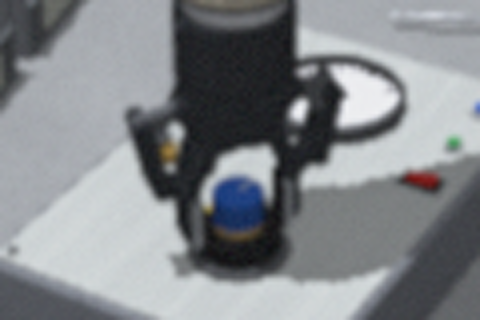

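The ring is gripped at 53 mm, with the knob standing clear between the fingers. Now turning by feel, watching the moment.

```bash
cat > m.py <<'E'
from bench import robot
import numpy as np
s=robot.state();o=s['orientation'];print("mz %.3f yaw %.3f"%(s['moment'][2],(2*np.arctan2(o[1],o[0]))%(2*np.pi)),"w %.1f F"%s['gripper_width'],s['ft_force'].round(1),"q7 %.2f tau7 %.2f"%(s['joints'][6],s['joint_efforts'][6]))
E
python3 m.py
python3 -m crank '{"twist":[[0,0,0.05],[0,0,0.05]],"slide":[[0,0,0],[0,0,0]],"fingers":[48,48]}' >/dev/null; python3 m.py
python3 -m crank '{"twist":[[0,0,0.05],[0,0,0.05]],"slide":[[0,0,0],[0,0,0]],"fingers":[48,48]}' >/dev/null; python3 m.py
python3 -m crank '{"twist":[[0,0,0.05]],"slide":[[0,0,0]],"fingers":[48]}' >/dev/null; python3 m.py
python3 -m crank '{"twist":[[0,0,0.05]],"slide":[[0,0,0]],"fingers":[48]}' >/dev/null; python3 m.py
```

```text
mz -0.007 yaw 2.248 w 53.1 F [-1.8 -0.5  6.2] q7 -0.06 tau7 0.01
mz 0.103 yaw 2.147 w 53.0 F [-1.6 -1.3  5.8] q7 -0.15 tau7 0.17
mz 0.077 yaw 2.047 w 53.3 F [-1.9 -1.3  6.7] q7 -0.23 tau7 0.17
mz 0.101 yaw 1.997 w 52.8 F [-1.  -1.4  7.1] q7 -0.27 tau7 0.17
mz 0.141 yaw 1.947 w 52.8 F [-1.1 -0.7  7.3] q7 -0.32 tau7 0.17
```

```bash
python3 -m crank '{"twist":[[0,0,0.05],[0,0,0.05]],"slide":[[0,0,0],[0,0,0]],"fingers":[48,48]}' >/dev/null; python3 m.py
python3 -m crank '{"twist":[[0,0,0.05]],"slide":[[0,0,0]],"fingers":[48]}' >/dev/null; python3 m.py
python3 -m crank '{"twist":[[0,0,0.05]],"slide":[[0,0,0]],"fingers":[48]}' >/dev/null; python3 m.py
```

```text
mz 0.115 yaw 1.847 w 53.1 F [-1.3 -0.6  7.1] q7 -0.40 tau7 0.17
mz 0.101 yaw 1.797 w 53.2 F [-2.3 -1.1  6.3] q7 -0.44 tau7 0.17
mz 0.130 yaw 1.747 w 52.6 F [-1.6 -0.5  6.1] q7 -0.49 tau7 0.17
```

```bash
python3 -m crank '{"twist":[[0,0,0.05],[0,0,0.05]],"slide":[[0,0,0],[0,0,0]],"fingers":[48,48]}' >/dev/null; python3 m.py
python3 -m crank '{"twist":[[0,0,0.05]],"slide":[[0,0,0]],"fingers":[48]}' >/dev/null; python3 m.py
python3 -m crank '{"twist":[[0,0,0.04]],"slide":[[0,0,0]],"fingers":[48]}' >/dev/null; python3 m.py
```

```text
mz 0.131 yaw 1.647 w 53.2 F [-2.  -0.7  6.1] q7 -0.57 tau7 0.17
mz 0.154 yaw 1.597 w 53.1 F [-2.4 -0.1  6.2] q7 -0.61 tau7 0.17
mz 0.118 yaw 1.557 w 53.3 F [-2.5 -0.5  6.7] q7 -0.65 tau7 0.11
```

```bash
python3 -m crank '{"twist":[[0,0,0.05],[0,0,0.05]],"slide":[[0,0,0],[0,0,0]],"fingers":[48,48]}' >/dev/null; python3 m.py
python3 -m crank '{"twist":[[0,0,0.05]],"slide":[[0,0,0]],"fingers":[48]}' >/dev/null; python3 m.py
python3 -m crank '{"twist":[[0,0,0.04]],"slide":[[0,0,0]],"fingers":[48]}' >/dev/null; python3 m.py
```

```text
mz 0.059 yaw 1.457 w 53.1 F [-2.1 -0.9  7.3] q7 -0.73 tau7 0.17
mz 0.093 yaw 1.407 w 53.3 F [-0.8 -1.2  6.7] q7 -0.78 tau7 0.17
mz 0.146 yaw 1.367 w 52.9 F [-1.9 -0.7  6.4] q7 -0.81 tau7 0.11
```

```bash
python3 -m crank '{"twist":[[0,0,0.05],[0,0,0.05]],"slide":[[0,0,0],[0,0,0]],"fingers":[48,48]}' >/dev/null; python3 m.py
python3 -m crank '{"twist":[[0,0,0.05]],"slide":[[0,0,0]],"fingers":[48]}' >/dev/null; python3 m.py
python3 -m crank '{"twist":[[0,0,0.04]],"slide":[[0,0,0]],"fingers":[48]}' >/dev/null; python3 m.py
```

```text
mz 0.112 yaw 1.267 w 53.1 F [-2.3 -0.9  7.1] q7 -0.90 tau7 0.17
mz 0.146 yaw 1.217 w 53.1 F [-1.8 -2.1  7.2] q7 -0.94 tau7 0.17
mz 0.116 yaw 1.177 w 53.3 F [-2.7 -1.5  7.2] q7 -0.97 tau7 0.10
```

```bash
python3 -m crank '{"twist":[[0,0,0.05],[0,0,0.05]],"slide":[[0,0,0],[0,0,0]],"fingers":[48,48]}' >/dev/null; python3 m.py
python3 -m crank '{"twist":[[0,0,0.05]],"slide":[[0,0,0]],"fingers":[48]}' >/dev/null; python3 m.py
python3 -m crank '{"twist":[[0,0,0.04]],"slide":[[0,0,0]],"fingers":[48]}' >/dev/null; python3 m.py
```

```text
mz 0.399 yaw 1.078 w 52.9 F [-2.8 -1.3  6.6] q7 -1.06 tau7 -0.12
mz 0.524 yaw 1.029 w 53.2 F [-3.4 -0.9  7. ] q7 -1.10 tau7 -0.27
mz 0.669 yaw 0.990 w 53.2 F [-3.2 -1.3  7.1] q7 -1.13 tau7 -0.45
```

Washer met; mz 0.67 is about 0.56 N m on the washer plus drag. A little more to reach about 0.8.

```bash
python3 -m crank '{"twist":[[0,0,0.03]],"slide":[[0,0,0]],"fingers":[48]}' >/dev/null; python3 m.py
python3 -m crank '{"twist":[[0,0,0.025]],"slide":[[0,0,0]],"fingers":[48]}' >/dev/null; python3 m.py
python3 -m crank '{"twist":[[0,0,0],[0,0,0],[0,0,0]],"slide":[[0,0,0],[0,0,0],[0,0,0]],"fingers":[48,48,48]}'; python3 m.py
```

```text
mz 0.768 yaw 0.961 w 53.1 F [-3.3 -0.8  7.3] q7 -1.16 tau7 -0.60
mz 0.859 yaw 0.936 w 52.9 F [-3.9 -1.4  7.8] q7 -1.18 tau7 -0.69
t: 15.12
tcp_pos: [524.1, 106.1, 96.1]
orientation: [2.802, 1.417, -0.001]
ft_force: [-4.0, -0.7, 7.5]
gripper_width: 53.0
mz 0.645 yaw 0.936 w 53.0 F [-4.  -0.7  7.5] q7 -1.18 tau7 -0.63
```

Running peak was 0.86 N m including about 0.11 drag, so about 0.75 on the washer. Holding now at 0.65 with drag reversed. Releasing, rising and clearing the view.

```bash
python3 -m crank '{"twist":[[0,0,0],[0,0,0],[0,0,0],[0,0,0],[0,0,0]],"slide":[[0,0,0],[0,0,0],[0,0,0],[0,0,0],[0,0,0]],"fingers":[58,65,75,82,82]}'; python3 m.py
python3 -m crank '{"twist":[[0,0,0],[0,0,0],[0,0,0],[0,0,0],[0,0,0],[0,0,0]],"slide":[[0,0,-15],[0,0,-40],[0,0,-50],[0,0,-50],[0,0,-30],[0,0,0]],"fingers":[82,82,82,82,82,82]}'; python3 m.py
```

```text
t: 15.75
tcp_pos: [524.5, 106.0, 95.3]
orientation: [2.806, 1.413, -0.0]
ft_force: [0.6, 0.6, -0.2]
gripper_width: 82.0
mz -0.031 yaw 0.933 w 82.0 F [ 0.6  0.6 -0.2] q7 -1.18 tau7 -0.00
t: 16.5
tcp_pos: [525.9, 106.9, 284.0]
orientation: [2.804, 1.412, 0.01]
ft_force: [-0.3, 0.3, -0.8]
gripper_width: 82.0
mz 0.040 yaw 0.933 w 82.0 F [-0.3  0.3 -0.8] q7 -1.05 tau7 0.03
```

```bash
python3 -m crank '{"twist":[[0,0,0],[0,0,0],[0,0,0],[0,0,0],[0,0,0],[0,0,0],[0,0,0]],"slide":[[25,-42,0],[25,-42,0],[25,-42,0],[25,-42,0],[25,-42,0],[0,0,0],[0,0,0]],"fingers":[82,82,82,82,82,82,82]}'
python3 - <<'E'
from h import *
print(gauge("g4"))
q=cv2.imread("pics/g4.png");T=cv2.imread("pics/top0.png")
cv2.imwrite("pics/F.png",cv2.resize(q[165:245,255:395],None,fx=5,fy=5,interpolation=cv2.INTER_CUBIC))
E
```

```text
t: 17.38
tcp_pos: [430.2, 330.7, 279.5]
orientation: [2.805, 1.412, -0.003]
ft_force: [0.1, -0.3, -0.3]
gripper_width: 82.1
(np.float64(0.3135125092382622), np.float64(0.29777753445213884), np.float64(0.015734974786123346))
```

View pics/F.png

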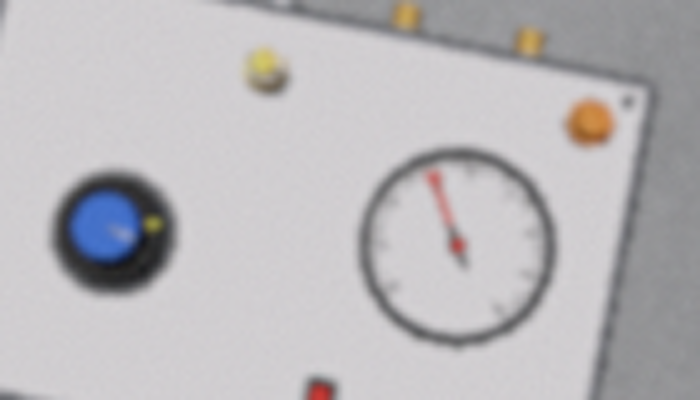

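Needle under the red hand, and the fitting and plug have not moved. The yellow mark went from (123,165) to (153,224), about 66° clockwise. A quick numeric check of the ring angle, and of bystander motion by image difference, before handing in.

Run:
```python
from h import *
A=[]
for f in("top0","g4"):
    q=cv2.imread(f"pics/{f}.png")[190:232,262:296].astype(int);w=np.minimum(q[...,2],q[...,1])-q[...,0]-30;w=np.where(w>0,w,0)
    y,x=np.indices(w.shape);c=((w*x).sum()/w.sum()+262,(w*y).sum()/w.sum()+190)
    P=atz("top",c,107)-np.array([524.6,105,107]);A.append(np.arctan2(P[1],P[0]));print(c,P,np.hypot(P[0],P[1]))
print("ring cw",A[0]-A[1])
S=robot.capture("side")[0];o=cv2.imread("pics/side0.png")[:,:,::-1]
for n,b in dict(can=(225,265,265,345),bottle=(322,98,352,158),screwdriver=(355,162,418,180),wrench=(290,305,370,335),tray=(300,330,388,390)).items():
    x0,y0,x1,y1=b;print(n,np.abs(S[y0:y1,x0:x1].astype(int)-o[y0:y1,x0:x1]).mean().round(1))
```

```text
(np.float64(279.55384615384617), np.float64(202.36923076923077)) [22.19447106 -7.56823295  0.        ] 23.44936450575188
(np.float64(285.07272727272726), np.float64(209.34545454545454)) [  3.48534944 -21.68803872   0.        ] 21.96630793656831
ring cw 1.0828236281343533
can 10.6
bottle 49.9
screwdriver 11.3
wrench 21.6
tray 9.1
```

The ring angle (1.08 ± 0.05) is too close to the washer's onset (about 1.1) to be sure it stayed loaded after a sudden release. There is ample time, so I'll regrip, feel it, and ease the load off by hand. First, the side picture, since the bottle difference is large.

```bash
python3 -c "
from h import *
p,_=robot.capture('side');cv2.imwrite('pics/s2.png',p[:,:,::-1])"
```

```text
(no output)
```

View pics/s2.png

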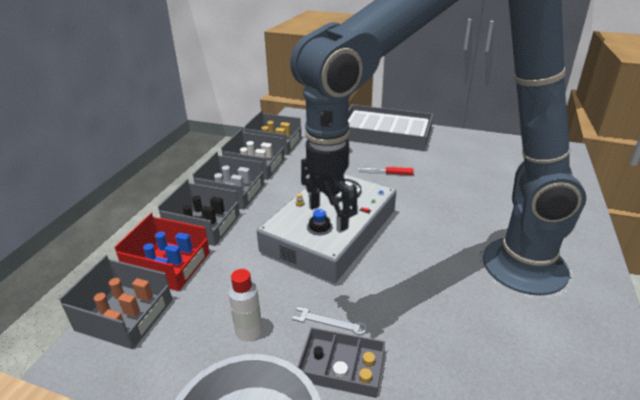

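The arm merely hides the bottle; everything else is in place. Going back over the ring.

```bash
python3 -m crank '{"twist":[[0,0,0],[0,0,0],[0,0,0],[0,0,0],[0,0,0],[0,0,0],[0,0,0]],"slide":[[-25,42,0],[-25,42,0],[-25,42,0],[-25,42,0],[-24,41.5,0],[0,0,0],[0,0,0]],"fingers":[82,82,82,82,82,82,82]}'
python3 -m crank '{"twist":[[0,0,0],[0,0,0],[0,0,0],[0,0,0]],"slide":[[0,0,50],[0,0,50],[0,0,30],[0,0,0]],"fingers":[82,82,82,82]}';python3 m.py
```

```text
t: 18.4
tcp_pos: [524.5, 106.9, 280.3]
orientation: [-2.807, -1.411, 0.0]
ft_force: [0.8, 0.2, -0.1]
gripper_width: 81.7
t: 18.9
tcp_pos: [522.6, 108.0, 148.5]
orientation: [-2.803, -1.415, 0.007]
ft_force: [1.0, -0.4, 0.6]
gripper_width: 82.2
mz 0.010 yaw 0.935 w 82.2 F [ 1.  -0.4  0.6] q7 -1.14 tau7 -0.05
```

```bash
python3 -m crank '{"twist":[[0,0,0],[0,0,0]],"slide":[[0,0,0],[0,0,0]],"fingers":[82,82]}'
python3 -m crank '{"twist":[[0,0,0],[0,0,0],[0,0,0],[0,0,0],[0,0,0]],"slide":[[0,0,20],[0,0,20],[0,0,10],[0,0,4],[0,0,0]],"fingers":[82,82,82,82,82]}';python3 m.py
```

```text
t: 19.15
tcp_pos: [525.8, 107.9, 152.1]
orientation: [2.805, 1.413, 0.005]
ft_force: [-0.2, -0.6, 0.2]
gripper_width: 81.6
t: 19.77
tcp_pos: [525.1, 107.3, 96.8]
orientation: [2.806, 1.413, 0.001]
ft_force: [-0.4, 0.3, 0.4]
gripper_width: 82.4
mz 0.050 yaw 0.933 w 82.4 F [-0.4  0.3  0.4] q7 -1.19 tau7 -0.01
```

```bash
python3 -m crank '{"twist":[[0,0,0],[0,0,0],[0,0,0],[0,0,0]],"slide":[[-1.3,0.3,1.2],[0,0,0],[0,0,0],[0,0,0]],"fingers":[75,68,62,60]}'
python3 -m crank '{"twist":[[0,0,0],[0,0,0],[0,0,0],[0,0,0],[0,0,0]],"slide":[[0,0,0],[0,0,0],[0,0,0],[0,0,0],[0,0,0]],"fingers":[57,55,53,50,48]}';python3 m.py
python3 -m crank '{"twist":[[0,0,0.03],[0,0,0]],"slide":[[0,0,0],[0,0,0]],"fingers":[48,48]}' >/dev/null;python3 m.py
python3 -m crank '{"twist":[[0,0,0.03]],"slide":[[0,0,0]],"fingers":[48]}' >/dev/null;python3 m.py
python3 -m crank '{"twist":[[0,0,0.03]],"slide":[[0,0,0]],"fingers":[48]}' >/dev/null;python3 m.py
```

```text
t: 20.27
tcp_pos: [524.3, 106.0, 95.2]
orientation: [2.806, 1.413, 0.0]
ft_force: [0.4, 0.6, 0.4]
gripper_width: 59.8
t: 20.9
tcp_pos: [524.1, 106.0, 95.8]
orientation: [2.806, 1.413, -0.0]
ft_force: [-3.0, 0.1, 6.4]
gripper_width: 52.9
mz -0.007 yaw 0.933 w 52.9 F [-3.   0.1  6.4] q7 -1.19 tau7 -0.01
mz 0.083 yaw 0.903 w 53.0 F [-2.  -0.8  7.1] q7 -1.21 tau7 -0.11
mz 0.369 yaw 0.874 w 53.1 F [-2.6 -1.5  6.9] q7 -1.24 tau7 -0.18
mz 0.456 yaw 0.844 w 53.1 F [-2.4 -1.4  7.4] q7 -1.27 tau7 -0.30
```

It was still loaded: torque rises at once, without free run. Re-tightening to about 0.8, then easing back by hand to the friction band before release.

```bash
python3 -m crank '{"twist":[[0,0,0.04],[0,0,0.04]],"slide":[[0,0,0],[0,0,0]],"fingers":[48,48]}' >/dev/null;python3 m.py
python3 -m crank '{"twist":[[0,0,0.035]],"slide":[[0,0,0]],"fingers":[48]}' >/dev/null;python3 m.py
python3 -m crank '{"twist":[[0,0,0],[0,0,0],[0,0,0]],"slide":[[0,0,0],[0,0,0],[0,0,0]],"fingers":[48,48,48]}'>/dev/null; python3 m.py
python3 -m crank '{"twist":[[0,0,-0.03],[0,0,-0.03],[0,0,-0.03],[0,0,0]],"slide":[[0,0,0],[0,0,0],[0,0,0],[0,0,0]],"fingers":[48,48,48,48]}' >/dev/null;python3 m.py
```

```text
mz 0.739 yaw 0.765 w 53.1 F [-2.9 -0.3  6.6] q7 -1.33 tau7 -0.48
mz 0.813 yaw 0.731 w 53.0 F [-3.2 -0.7  6.3] q7 -1.36 tau7 -0.62
mz 0.566 yaw 0.731 w 53.1 F [-3.3 -1.2  7.7] q7 -1.36 tau7 -0.60
mz 0.464 yaw 0.821 w 52.9 F [-2.8 -0.1  7.3] q7 -1.29 tau7 -0.50
```

```bash
python3 -m crank '{"twist":[[0,0,-0.03]],"slide":[[0,0,0]],"fingers":[48]}' >/dev/null;python3 m.py
python3 -m crank '{"twist":[[0,0,-0.03],[0,0,0]],"slide":[[0,0,0],[0,0,0]],"fingers":[48,48]}' >/dev/null;python3 m.py
```

```text
mz 0.271 yaw 0.850 w 53.0 F [-2.6 -1.2  5.8] q7 -1.26 tau7 -0.43
mz 0.281 yaw 0.880 w 53.2 F [-2.9 -0.2  6.8] q7 -1.24 tau7 -0.32
```

```bash
python3 -m crank '{"twist":[[0,0,-0.03],[0,0,0],[0,0,0]],"slide":[[0,0,0],[0,0,0],[0,0,0]],"fingers":[48,48,48]}' >/dev/null;python3 m.py
python3 -m crank '{"twist":[[0,0,0],[0,0,0],[0,0,0],[0,0,0],[0,0,0]],"slide":[[0,0,0],[0,0,0],[0,0,0],[0,0,0],[0,0,0]],"fingers":[58,65,75,82,82]}'; python3 m.py
python3 -m crank '{"twist":[[0,0,0],[0,0,0],[0,0,0],[0,0,0],[0,0,0],[0,0,0]],"slide":[[0,0,-15],[0,0,-40],[0,0,-50],[0,0,-50],[0,0,-30],[0,0,0]],"fingers":[82,82,82,82,82,82]}'
python3 -m crank '{"twist":[[0,0,0],[0,0,0],[0,0,0],[0,0,0],[0,0,0],[0,0,0],[0,0,0],[0,0,0]],"slide":[[25,-42,0],[25,-42,0],[25,-42,0],[25,-42,0],[25,-42,0],[0,0,0],[0,0,0],[0,0,0]],"fingers":[82,82,82,82,82,82,82,82]}'
python3 - <<'E'
from h import *
print(gauge("g5"))
q=cv2.imread("pics/g5.png");cv2.imwrite("pics/G.png",cv2.resize(q[165:245,255:395],None,fx=5,fy=5,interpolation=cv2.INTER_CUBIC))
E
```

```text
mz 0.271 yaw 0.909 w 53.1 F [-3.1  0.1  7. ] q7 -1.21 tau7 -0.26
t: 24.02
tcp_pos: [524.2, 105.9, 95.1]
orientation: [2.823, 1.377, 0.0]
ft_force: [-0.2, -0.6, -0.5]
gripper_width: 81.9
mz -0.025 yaw 0.908 w 81.9 F [-0.2 -0.6 -0.5] q7 -1.21 tau7 -0.00
t: 24.78
tcp_pos: [525.5, 106.7, 283.8]
orientation: [2.821, 1.377, 0.01]
ft_force: [-0.6, 0.8, -0.1]
gripper_width: 82.4
t: 25.78
tcp_pos: [436.4, 332.0, 279.6]
orientation: [2.824, 1.373, -0.001]
ft_force: [-0.1, 0.2, 0.4]
gripper_width: 82.0
(np.float64(0.31285586207262756), np.float64(0.2975532079718214), np.float64(0.015302654100806168))
```

View pics/G.png

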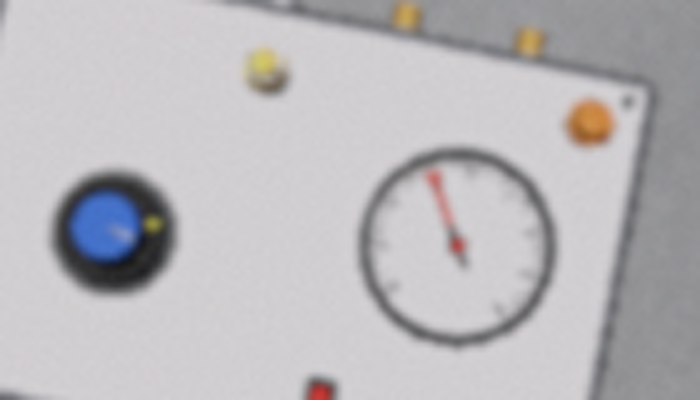

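The needle is still under the red hand, the mark is at the same place (153,224), and the fitting and plug have not moved. Handing in.

```bash
python3 -c "
from bench import robot
print(robot.job_done())"
```

```text
the job is handed in; nothing more can be done
None
```

The job is handed in at about 26 s of the 59 s: the black needle is at the red set hand and the lock ring is tightened on its washer. How much load stayed on the washer after release was not measured directly.

- **Knob:** I turned it about 0.7 rad clockwise. The last gauge reading was about 0.015 rad off, roughly 0.6 mm at the tip. The needle is now hidden under the red hand, so its side of that reading is biased. The needle looked the same before and after the ring work.
- **Ring:** It ran about 1.1 rad at roughly 0.1 N m drag before meeting the washer. I tightened to a peak of 0.86 N m measured, which is about 0.75 N m on the washer.
- **Second grip:** After the first release, the camera could not show whether the ring was still loaded: 1.08 rad turned, against about 1.1 rad where the washer starts. I gripped it again and the torque rose at once, so it was loaded, by my estimate at about 0.07–0.1 N m. I tightened it again to 0.81 N m and eased back to 0.27 N m before letting go.
- **After the final release:** I checked only the picture, in which the ring mark is where it was after the first release. The load left on the washer is inferred from the first release.
- **Bystanders:** The fitting and plug are unmoved in the last picture. The can, wrench, screwdriver and tray looked in place in the side view before the second grip. In that view the arm hid the bottle, so I did not confirm it, though the arm never went near it.

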